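Clamp an angle bracket on the inclined test fixture

TASK

Get the aluminium angle bracket ready for testing: lay its flat flange on the sloping bed of the fixture, flange end under the raised clamp foot, and push it right up against both stop bars and let go of it. Then screw the round knurled clamp knob clockwise, regripping as often as needed, until it is fully home and the foot holds the bracket tight. Leave the other things on the bench where they are.

Things in the scene. Friction and masses are not known exactly. Their poses are not given: they have to be found in the camera images.
- bracket: Loose aluminium angle bracket, about 0.24 kg, standing on its flange. Origin: centre of the flange's underside. Flange 50 mm (x) by 100 mm (y), 12 mm thick; at its -y end an upright leg 50 mm wide (x), 12 mm thick (y, centred at y = -44 mm), its top 60 mm above the underside. z up along the leg; +y is the flange's free end, which goes under the clamp foot.
- bracket_grip (a point): Middle of the bracket's leg, at 0, -44, 42 mm in the bracket's frame; axes as the bracket. A good place to pinch the leg across its 12 mm (along y) from above.
- nest (a point): Where bracket's origin must come, on the steel bed's surface, bracket axes along this point's axes. The fixture is fixed, turned differently each time. The bed slopes 30 degrees, low edge towards the robot. x up the slope, y level, towards the clamp, z square out of the bed, 30 degrees from vertical. Friction holds the bracket on the slope: it has to be pushed to the stops.
- stop_low (a point): Low-edge stop bar: middle of its face, at the bed's surface; axes as nest, at -25, 0, 0 mm from it. The face looks up the slope (+x), is 8 mm high and 110 mm long (along y). The seated flange's long side touches it.
- stop_end (a point): End stop bar below the clamp: middle of its face, at the bed's surface; axes as nest, at 0, 50, 0 mm from it. The face looks to -y, is 8 mm high and 50 mm long (along x). The seated flange's free end touches it.
- bed_mid (a point): Centre of the bed's surface, 72 mm above the bench, at 0, 40, 0 mm from nest; axes as nest. The bed measures 130 mm (x) by 200 mm (y). The clamp foot comes down here. Above it the steel strap covers x = -18 to 18 mm, y = -12 to 100 mm from here. The screw axis stands 60 mm from here towards +y.
- knob (a joint): Clamp screw angle, rad: starts at 0 to 1, grows clockwise seen from the knob's top, 11 (1.75 turns) is fully home (hard stop). A full turn lowers knob, strap and foot together by 8 mm along the screw axis. At 0 the foot is 10 mm above a seated flange; it touches at about 7.9 rad and its spring then presses, about 14 N fully home. Turning friction 0.07 N m; it stays where it is left.
- knob_grip (a point): Centre of the round knurled steel knob, 50 mm diameter, 28 mm high, on the screw axis, moving with it; 76 mm above the bed at 0 rad. z is the screw axis, out of the bed, 30 degrees from vertical; x and y turn with the knob. 28 mm from this point down to the strap, where only a 24 mm neck is. A 12 mm stud sticks out of its top by 8 mm at 0 rad, 22 mm fully home. An open gripper can swing round it.
- foot: Spring-loaded black rubber clamp foot, 14 mm diameter, under the tip of the steel strap. Origin on its axis, 14 mm above its underside; z square out of the bed. Spring 3.5 N per mm.
- ref_block: Bystander: round steel hardness reference block, 64 mm diameter, 16 mm high, lying on the bench; origin at the centre of its underside.
- oil_bottle: Bystander: white plastic oil bottle with a black cap, 60 mm diameter, 150 mm high, standing; origin at the centre of its underside.
- screwdriver: Bystander: screwdriver with a black handle, about 200 mm long, lying on the bench along its x axis.
There are look-alikes about, which are no part of the job. Several things look just like the bracket: the one meant starts nearest to the robot's base.

How it is judged (in metres and radians):
On the way, in this order (a step that is already met when the one before it is completed fails the run):
1. the bracket lies flat on the bed against both stops, let go, with the clamp still open (x of bracket in the frame of nest between -0.004 and 0.004 m and y of bracket in the frame of nest between -0.004 and 0.004 m and z of bracket in the frame of nest between -0.003 and 0.003 m and angle between the z axis of bracket and the z axis of nest, either way round below 0.06 rad and angle between the y axis of bracket and the y axis of nest, either way round below 0.08 rad and y of bracket_grip in the frame of nest below -0.03 m and z of bracket_grip in the frame of nest above 0.03 m and value of joint knob below 7 rad and contact force between the fingers and bracket below 0.5 N), for 0.2 s.
2. the clamp knob is screwed home and the foot presses the bracket (x of bracket in the frame of nest between -0.004 and 0.004 m and y of bracket in the frame of nest between -0.004 and 0.004 m and z of bracket in the frame of nest between -0.003 and 0.003 m and angle between the z axis of bracket and the z axis of nest, either way round below 0.06 rad and angle between the y axis of bracket and the y axis of nest, either way round below 0.08 rad and y of bracket_grip in the frame of nest below -0.03 m and z of bracket_grip in the frame of nest above 0.03 m and value of joint knob above 10.2 rad and contact force between foot and bracket above 8 N), for 0.2 s.
At the end, for the whole second after the job is handed in: The bracket lies flat and at rest in the nest (within 4 mm along and across, 3 mm in height, turned under 4 degrees, leg on the side away from the clamp); the knob is within 0.8 rad (an eighth of a turn) of fully home and the foot presses the bracket with over 8 N (all of step 2 and linear speed of bracket below 0.01 m/s); the robot touches nothing.
It fails at once if the ref block is shifted more than 25 mm (distance of ref_block from where it was at the start of the episode above 0.025 m).
It fails at once if the oil bottle is shifted more than 25 mm (distance of oil_bottle from where it was at the start of the episode above 0.025 m).
It fails at once if the screwdriver is shifted more than 25 mm (distance of screwdriver from where it was at the start of the episode above 0.025 m).
It also fails if it takes over 72 s, if anything falls off the work surface, if the arm or the gripper's body presses on something with over 40 N, if the wrist force passes 120 N, or if a joint passes its speed limit or range.

ROBOT

A 6-joint arm with a two-finger parallel gripper is mounted at the origin on the work surface. World frame = base frame: x ahead of the robot, y to its left, z up, the work surface at z = 0. Lengths are in m, angles in degrees, forces in N, time in s.
With the tool pointing down it reaches from about 0.275 to 0.85 m from the base axis. Payload 19 kg.
Tool frame: the origin (TCP) lies midway between the tips of the shut fingers; the grasp point (between the pads) lies 19 mm behind it; z points along the fingers, y is the line along which they close (so a half turn about z gives the same grasp; the last joint's range is limited). The gripper opens to 85 mm and grips with 20 to 120 N. Pads are 22 mm wide; open, the fingers measure 114 mm over their backs; the gripper's body (76 mm by 85 mm) begins 54 mm behind the grasp point. The pads swing forward as they close: fully open they stand 13 mm farther back than shut.
Start: joints at [-70.818, 8.623, 82.357, -0, 89.026, -7.678], TCP at [0.26, -0.513, 0.231] pointing down, gripper open.
Joint ranges: [-160.23, 160.23], [-39.13, 120.54], [6.94, 153.29], [-79.49, 259.48], [9.18, 160.14], [-161.06, 161.06]. Speed limits (degrees/s): [108.29, 108.29, 127.2, 172.46, 172.46, 172.46].

INTERFACE

Orientations are given as a 3x3 rotation matrix whose columns are the frame's x, y, z axes.
In Python, from workcell import ctrl gives the robot as it stands.
- The arm moves only by the tool send_rows, never from a script. Its argument "rows" is a list that holds one entry, the list of rows, each a list of 7 numbers: the shift along the tool's x, y, z in cm, then the turn, a rotation vector about the tool's x, y, z in rad, then the closure in counts, from 0 (fully open) to 255 (shut). A call has 1 to 5 rows; each row shifts and turns the commanded pose from where the row before left it, along the tool's axes as they then stand; what a row does not reach is not made up. A row lasts 1/8 s, in which the tool goes at most 62.5 mm and 10.7 degrees, less where a joint would pass 70% of its speed; a pose out of reach is approached as far as the arm can. A call with a gripper value outside its range is refused whole. The fingers move at their own pace and stop on an object; the grip force is fixed at half the most. Time passes only in rows, so rows that do not move let the fingers close. It gives the time, the measured TCP pose, the force, the opening and the grip force at its end, in the units of the state.
- ctrl.get_obs(): the state, without advancing time (a new reading comes with each control period).
- ctrl.read_camera(name): name is "side" or "top"; returns a dict with "image" (384x512x3 uint8, red, green, blue), "fovy" (degrees; the focal length in pixels is half the picture's height over the tangent of half this angle, whatever the lens; pixels are square), "cx", "cy" (the principal point, pixels), "R" (3x3) and "t" (3): a world point X has camera coordinates R X + t. Camera axes: x right, y down, z forward; pixel columns grow to the right and rows downward; lengths in m; the calibration is good to about 2 mm. A picture is of the moment at which its call begins. There is no depth.
- ctrl.finish_job(): hands the job in; it is judged then, once.
Trained networks look in a picture, given as the dict that the camera call returned (one of the last four; its "shot" number tells which), for a name from the list of things; names that differ only in an ending like _2 or _b are one class to them, and where a whole thing is asked for, a point or a joint stands for the part that bears it (a point fixed in the world has none). Each returns a list of dicts, best first, with "confidence" (0 to 1); they miss things now and then, are a little off and sometimes report something else, mostly with a low value. They report only what shows in the picture. A call takes as long as a camera call. They do not tell look-alikes from the thing itself.
- ctrl.search_frame(picture, query): "extent" ([left, top, right, bottom] in pixels, round what is visible of it).
- ctrl.trace(picture, query): "pixels" (384x512 bool, what is visible of it) and "extent" ([left, top, right, bottom] in pixels, round what is visible of it).
The state is a dict: "clock": time; "qpos": joint angles; "joint_vel": joint speeds; "tau": joint torques, N m; "ee_pos": TCP position; "ee_rot": TCP orientation; "contact_force": force on the tool from outside, world axes, zero at the start; "wrist_torque": the same for the moment, N m; "finger_gap": finger opening in m; "finger_force": force on a finger pad.
Only numpy, scipy, OpenCV 4.12 (cv2) and the standard library are available. Lean on these libraries where they do the work, as an engineer would, in place of code of your own. Each camera call takes 0.05 s, during which the arm holds its last target. There are 200 camera calls.

## Working session

There is one attempt and no reset: what is moved stays moved. The work goes in short steps, Python scripts to look and compute and a tool call to move; the robot and the scene stay as the last step left them, time stands still between calls to the robot, and variables do not carry over. Pictures are saved under pics/ and viewed, at most 10 in all, crops included, and the job is handed in when it is done.

Besides the shell and the picture viewer there is one more tool, called after "Request:" by a JSON object that holds its "op" and its "data", one argument or row to a line. send_rows: Moves the arm, as the interface text tells. Its arguments: {"type":"object","properties":{"rows":{"type":"array"}},"required":["rows"]}

```bash
mkdir -p pics; ls; cat > h.py <<'E'
import numpy as np, cv2
from workcell import ctrl
def save(p,name,box=None,s=1):
    im=p["image"][:,:,::-1]
    if box: im=im[box[1]:box[3],box[0]:box[2]]
    cv2.imwrite("pics/"+name,cv2.resize(im,None,fx=s,fy=s,interpolation=cv2.INTER_CUBIC))
def K(p):
    f=p["image"].shape[0]/2/np.tan(np.radians(p["fovy"])/2); return f,p["cx"],p["cy"]
def proj(p,X):
    f,cx,cy=K(p); c=np.atleast_2d(X)@np.array(p["R"]).T+np.array(p["t"]); return np.c_[f*c[:,0]/c[:,2]+cx,f*c[:,1]/c[:,2]+cy]
def ray(p,u,v):
    f,cx,cy=K(p); R=np.array(p["R"]); return -R.T@np.array(p["t"]), R.T@np.array([(u-cx)/f,(v-cy)/f,1])
def onz(p,u,v,z):
    o,d=ray(p,u,v); return o+d*(z-o[2])/d[2]
def tri(p,a,q,b):
    o1,d1=ray(p,*a);o2,d2=ray(q,*b)
    s=np.linalg.lstsq(np.c_[d1,-d2],o2-o1,rcond=None)[0]
    A,B=o1+s[0]*d1,o2+s[1]*d2; return (A+B)/2,np.linalg.norm(A-B)
E
python3 - <<'E'
from h import *
np.set_printoptions(precision=3,suppress=True)
P={n:ctrl.read_camera(n) for n in("top","side")}
for n,p in P.items():
    save(p,n+"0.png",None,1.5)
    print(n,K(p),-np.array(p["R"]).T@p["t"], np.array(p["R"])[2])
    for q in("bracket","knob","foot","ref_block","oil_bottle","screwdriver"):
        for r in ctrl.search_frame(p,q)[:5]: print(q,np.round(r["extent"]),round(r["confidence"],2))
E
```

```text
pics
top (np.float64(448.81029727322954), 248.00012085336772, 196.95330021024188) [0.36  0.039 1.26 ] [ 0.206 -0.004 -0.979]
bracket [171. 144. 189. 184.] 0.98
bracket [153. 186. 190. 213.] 0.95
bracket [109. 155. 149. 187.] 0.88
knob [313. 214. 337. 237.] 0.85
ref_block [250. 256. 268. 279.] 0.78
ref_block [156. 188. 194. 216.] 0.7
ref_block [311. 214. 336. 239.] 0.29
oil_bottle [222. 122. 243. 154.] 0.84
screwdriver [315. 114. 328. 150.] 0.89
screwdriver [155. 188. 191. 217.] 0.52
side (np.float64(367.2323363001374), 253.74480002729447, 195.1783371531578) [0.256 0.706 0.825] [ 0.344 -0.629 -0.697]
bracket [140. 262. 176. 311.] 0.7
bracket [196. 238. 232. 285.] 0.65
knob [310. 147. 329. 166.] 0.8
knob [281. 136. 330. 191.] 0.35
foot [223. 143. 255. 162.] 0.29
ref_block [308. 220. 326. 241.] 0.83
ref_block [307. 149. 324. 166.] 0.16
oil_bottle [189. 169. 214. 210.] 0.94
screwdriver [222. 144. 250. 160.] 0.47
```

View pics/top0.png

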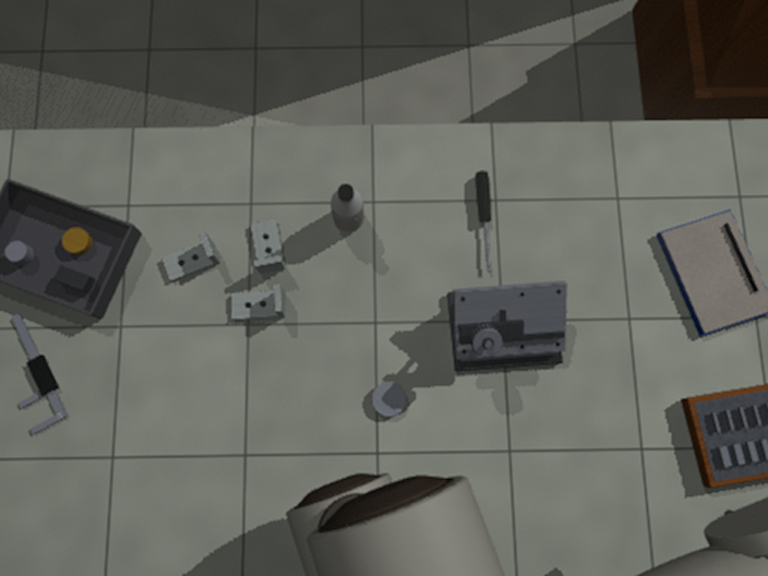

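View pics/side0.png

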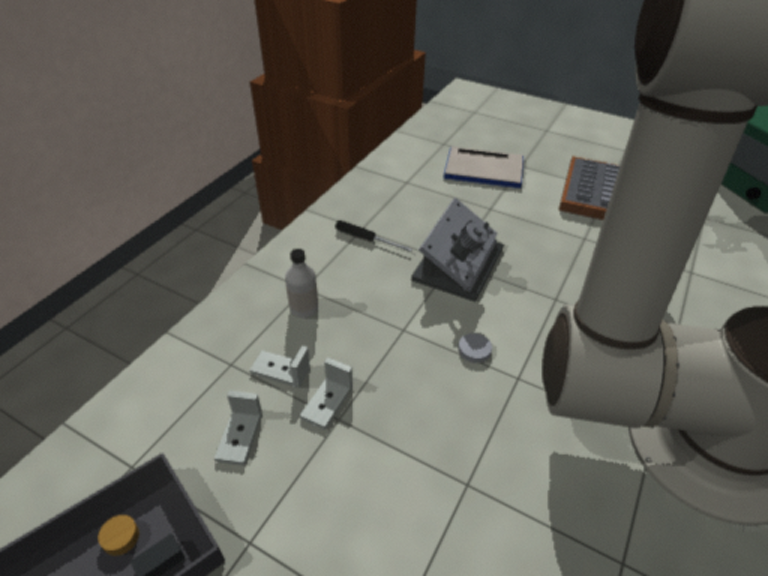

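Top view (native pixels): three look-alike brackets at (127,173), (178,162) and (171,202). The fixture is at (340,217) with its knob at (325,228), ref block at (260,267), bottle at (231,137) and screwdriver at (323,148). I'll compute distances to the base and look at close crops.

```bash
python3 - <<'E'
from h import *
np.set_printoptions(precision=3,suppress=True)
P={n:ctrl.read_camera(n) for n in("top","side")}
t,s=P["top"],P["side"]
import pickle; pickle.dump(P,open("p0.pkl","wb"))
for u,v in((127,173),(178,162),(171,202)):
    X=onz(t,u,v,.012); print((u,v),X,np.hypot(X[0],X[1]),proj(s,X))
def cr(p,b,sz): return cv2.resize(p["image"][b[1]:b[3],b[0]:b[2],::-1],sz,interpolation=cv2.INTER_CUBIC)
a=np.hstack([cr(t,(140,180,200,220),(390,260)),cr(s,(190,230,250,290),(400,400))[:260]])
a=np.hstack([cr(t,(140,175,200,220),(400,300)),cr(s,(185,230,245,290),(400,300))])
b=np.hstack([cr(t,(295,180,385,250),(400,300)),cr(s,(270,125,340,200),(400,300))])
cv2.imwrite("pics/crop1.png",np.vstack([a,b]))
E
```

```text
(127, 173) [0.698 0.38  0.012] 0.7949148888202585 [[159.799 287.144]]
(178, 162) [0.729 0.235 0.012] 0.7654764167768038 [[185.287 242.661]]
(171, 202) [0.611 0.252 0.012] 0.6612188920428907 [[216.925 264.806]]
```

View pics/crop1.png

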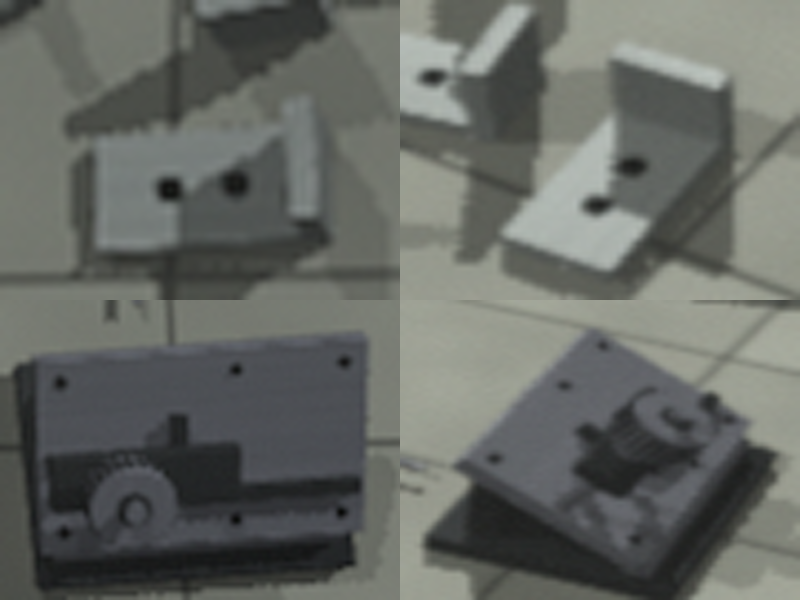

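Nearest by distance to the base is the bracket at native (171,202), at 0.66 m. The other two are at 0.77 and 0.79 m. In the crops its free end points to +y (left in the top view) and its leg is on the -y side. The fixture's bed rises away from the robot and its clamp is at the +y end. Next I'll fit both poses from the corners.

```bash
cat > fit.py <<'E'
from h import *
import pickle
from scipy.optimize import least_squares
from scipy.spatial.transform import Rotation as Ro
def bedR(yaw): return (Ro.from_euler('z',yaw)*Ro.from_euler('y',-30,degrees=True)).as_matrix()
def fit(obs,frame,x0):
    # obs: list (picture, local xyz mm, uv)
    def res(x):
        R,o=frame(x); return np.concatenate([proj(p,R@(np.array(l)/1e3)+o)[0]-uv for p,l,uv in obs])
    r=least_squares(res,x0,loss='soft_l1'); return r.x,np.round(r.fun.reshape(-1,2),1)
E
python3 - <<'E'
from fit import *
np.set_printoptions(precision=4,suppress=True)
P=pickle.load(open("p0.pkl","rb")); t,s=P["top"],P["side"]
o=[(t,(65,100,0),(303.3,193.5)),(t,(65,-100,0),(377.6,187.5)),(t,(-65,-100,0),(377.1,233)),(t,(-65,100,0),(305.1,239)),
(s,(65,100,0),(281.4,166.3)),(s,(65,-100,0),(303.3,132.5)),(s,(-65,-100,0),(330.9,156.3)),(s,(-65,100,0),(314.6,193.3))]
x,r=fit(o,lambda x:(bedR(x[2]),np.array([x[0],x[1],.072])),[.55,-.18,0]); print("bed_mid",x,r.tolist())
R=bedR(x[2]);bm=np.array([x[0],x[1],.072])
print("nest",bm+R@[0,-.04,0],"knob",bm+R@[0,.06,.076],"projknob",proj(t,bm+R@[0,.06,.09]),proj(s,bm+R@[0,.06,.09]))
o=[(t,(25,50,12),(154.25,195.5)),(t,(-25,50,12),(154.5,212)),(t,(25,-38,60),(182.45,189.7)),(t,(25,-50,60),(186.8,189.25)),(t,(-25,-50,60),(188,207.25)),(t,(-25,-38,60),(183.5,208)),
(s,(25,-38,60),(216.8,242.4)),(s,(-25,-38,60),(233.75,248.4)),(s,(25,50,12),(200,277.4)),(s,(-25,50,12),(216.8,284))]
x,r=fit(o,lambda x:(Ro.from_euler('z',x[2]).as_matrix(),np.array([x[0],x[1],0])),[.6,.25,0]); print("bracket",x,r.tolist())
print("grip",Ro.from_euler('z',x[2]).apply([0,-.044,.042])+[x[0],x[1],0])
ob=ctrl.get_obs(); print(ob["clock"],ob["ee_pos"],np.array(ob["ee_rot"]).tolist(),ob["contact_force"])
E
```

```text
bed_mid [ 0.5588 -0.213   0.0777] [[-0.9, 1.1], [-0.0, 0.3], [-0.0, 0.1], [-0.7, 0.9], [-0.2, -2.7], [-0.5, -2.1], [0.5, -2.0], [-1.4, -3.5]]
nest [ 0.5619 -0.2529  0.072 ] knob [ 0.5163 -0.1561  0.1378] projknob [[325.3329 228.9231]] [[318.5378 153.5678]]
bracket [0.6077 0.2506 0.0501] [[-0.5, 0.2], [-0.4, 1.0], [-0.2, 0.3], [-0.1, 0.5], [-0.6, 0.4], [-0.6, -0.1], [-0.2, -2.3], [-0.6, -1.4], [0.2, -1.9], [0.1, -0.8]]
grip [0.6099 0.2067 0.042 ]
0.8 [ 0.2598 -0.513   0.2313] [[0.8921317315292547, 0.45177535671112, -2.5829330820134053e-05], [0.4517753573753225, -0.8921317288887429, 6.912584443832584e-05], [8.186187468486099e-06, -7.333841445422934e-05, -0.9999999972772317]] [-0.5244  0.1448  0.5157]
```

Both fits are consistent to about 2 px. Heights and sizes agree with the description and both points are within reach. Now moving to hover over the bracket.

Request:
{"op": "send_rows", "data": {
  "rows": [
    [[4.2,-3.2,0.5,0,0,0,0],[4.2,-3.2,0.5,0,0,0,0],[4.2,-3.2,0.5,0,0,0,0],[4.2,-3.2,0.5,0,0,0,0],[4.2,-3.2,0.5,0,0,0,0]]
  ]
}}

```text
clock: 1.42
ee_pos: [0.3753, -0.2738, 0.2063]
ee_rot: [[0.892, 0.452, 0.0], [0.452, -0.892, -0.0], [0.0, 0.0, -1.0]]
contact_force: [0.9, -0.3, 0.6]
finger_gap: 0.0854
finger_force: 0.0
```

Request:
{"op": "send_rows", "data": {
  "rows": [
    [[4.2,-3.2,0.5,0,0,0,0],[4.2,-3.2,0.5,0,0,0,0],[4.2,-3.2,0.5,0,0,0,0],[4.2,-3.2,0.5,0,0,0,0],[4.2,-3.2,0.5,0,0,0,0]]
  ]
}}

```text
clock: 2.05
ee_pos: [0.4904, -0.036, 0.1814]
ee_rot: [[0.892, 0.452, 0.001], [0.452, -0.892, -0.0], [0.0, 0.0, -1.0]]
contact_force: [1.3, -0.4, 0.1]
finger_gap: 0.0852
finger_force: 0.0
```

Request:
{"op": "send_rows", "data": {
  "rows": [
    [[4.2,-3.2,0.5,0,0,0,0],[4.2,-3.2,0.5,0,0,0,0],[4.2,-3.2,0.5,0,0,0,0],[4.2,-3.2,0.5,0,0,0,0],[4.2,-3.2,0.5,0,0,0,0]]
  ]
}}

```text
clock: 2.68
ee_pos: [0.6055, 0.2017, 0.1562]
ee_rot: [[0.892, 0.452, 0.0], [0.452, -0.892, 0.0], [0.0, 0.0, -1.0]]
contact_force: [0.8, -1.0, -0.2]
finger_gap: 0.0853
finger_force: 0.0
```

Request:
{"op": "send_rows", "data": {
  "rows": [
    [[0,0,0,0,0,0.14,0],[0,0,0,0,0,0.14,0],[0,0,0,0,0,0.14,0],[0,0,0,0,0,0,0]]
  ]
}}

```text
clock: 3.18
ee_pos: [0.6049, 0.2, 0.1563]
ee_rot: [[0.999, 0.049, -0.0], [0.049, -0.999, 0.0], [-0.0, -0.0, -1.0]]
contact_force: [0.2, 0.0, -0.0]
finger_gap: 0.0853
finger_force: 0.0
```

```bash
cat > st.py <<'E'
from fit import *
np.set_printoptions(precision=4,suppress=True)
def st(pos=None,R=None):
    o=ctrl.get_obs(); E=np.array(o["ee_rot"]); p=np.array(o["ee_pos"])
    print("t",o["clock"],"pos",p,"q",np.round(o["qpos"],1),"F",np.round(o["contact_force"],1),"gap",o["finger_gap"],o["finger_force"])
    if pos is not None: print("tool shift cm",E.T@(np.array(pos)-p)*100)
    if R is not None: print("rotvec",Ro.from_matrix(E.T@R).as_rotvec())
    return E,p
E
python3 - <<'E'
from st import *
c,s=np.cos(.0501),np.sin(.0501)
R=np.array([[c,s,0],[s,-c,0],[0,0,-1]])
st([.610,.2067,.12],R)
t=ctrl.read_camera("top");save(t,"top1.png",(130,140,250,230),6)
E
```

```text
t 3.175 pos [0.6049 0.2    0.1563] q [11.4 17.9 79.7  0.  82.4 98.5] F [ 0.2  0.  -0. ] gap 0.08528235898625372 0.0
tool shift cm [ 0.54   -0.6465  3.629 ]
rotvec [-0.0001  0.0001 -0.0006]
```

View pics/top1.png

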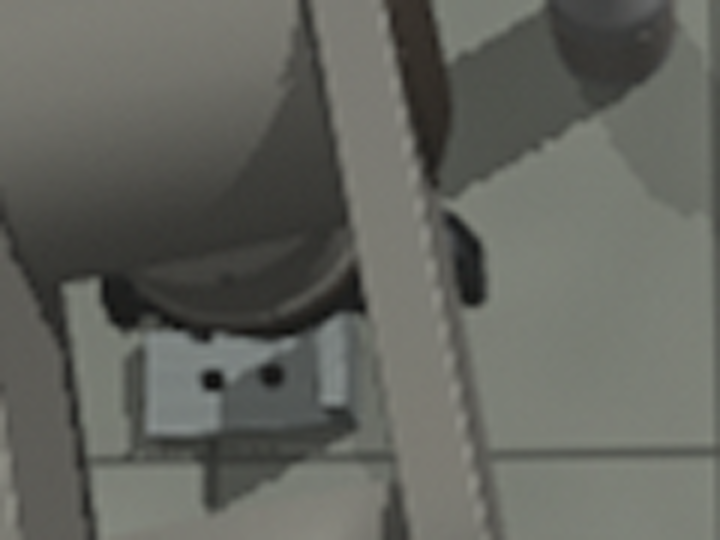

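The gripper hovers over the chosen bracket, with its leg at crop (335,365) under the right-hand finger side and its free end to the left. Moving down and gripping.

Request:
{"op": "send_rows", "data": {
  "rows": [
    [[0.5,-0.6,3,0,0,0,0],[0,0,4,0,0,0,0],[0,0,4,0,0,0,0],[0,0,2.3,0,0,0,0],[0,0,0,0,0,0,0]]
  ]
}}

```text
clock: 3.85
ee_pos: [0.6087, 0.2059, 0.0217]
ee_rot: [[0.999, 0.051, -0.003], [0.051, -0.999, -0.001], [-0.003, 0.0, -1.0]]
contact_force: [-0.2, -0.4, 0.5]
finger_gap: 0.0855
finger_force: 0.0
```

Request:
{"op": "send_rows", "data": {
  "rows": [
    [[0,0,0,0,0,0,255],[0,0,0,0,0,0,255],[0,0,0,0,0,0,255],[0,0,0,0,0,0,255],[0,0,0,0,0,0,255]]
  ]
}}

```text
clock: 4.47
ee_pos: [0.6099, 0.2062, 0.0239]
ee_rot: [[0.999, 0.049, 0.001], [0.049, -0.999, 0.0], [0.001, -0.0, -1.0]]
contact_force: [-2.2, -0.3, 5.4]
finger_gap: 0.0114
finger_force: 59.0
```

Request:
{"op": "send_rows", "data": {
  "rows": [
    [[0,0,0,0,0,0,255],[0,0,0,0,0,0,255],[0,0,0,0,0,0,255]]
  ]
}}

```text
clock: 4.85
ee_pos: [0.6099, 0.2063, 0.0239]
ee_rot: [[0.999, 0.049, 0.001], [0.049, -0.999, 0.0], [0.001, -0.0, -1.0]]
contact_force: [-1.0, 0.6, 6.0]
finger_gap: 0.0111
finger_force: 59.0
```

Request:
{"op": "send_rows", "data": {
  "rows": [
    [[0,0,-3,0,0,0,255],[0,0,-5,0,0,0,255],[0,0,-5,0,0,0,255],[0,0,-5,0,0,0,255],[0,0,-5,0,0,0,255]]
  ]
}}

```text
clock: 5.48
ee_pos: [0.6092, 0.206, 0.2547]
ee_rot: [[0.999, 0.049, -0.001], [0.049, -0.999, -0.0], [-0.001, 0.0, -1.0]]
contact_force: [0.3, 0.0, -3.6]
finger_gap: 0.0112
finger_force: 58.8
```

```bash
cat >> st.py <<'E'
NR=bedR(.0777); N=np.array([.5619,-.2529,.072])
TR=NR@np.diag([1.,-1,-1])
def nest(x,y,z): return N+NR@(np.array([x,y,z])/1e3)
E
python3 - <<'E'
from st import *
E,p=st(nest(10,-74,49)); d=nest(10,-74,49); print(d); st([d[0],d[1],.25],TR)
s=ctrl.read_camera("side");t=ctrl.read_camera("top")
for q,(im,n) in {1:(s,"side"),2:(t,"top")}.items():
    for r in ctrl.search_frame(im,"bracket")[:4]: print(n,np.round(r["extent"]),r["confidence"])
E
```

```text
t 5.475 pos [0.6092 0.206  0.2547] q [11.8 16.5 70.1 -0.  93.4 99. ] F [ 0.3  0.  -3.6] gap 0.01118482081468904 58.82117986679077
tool shift cm [-8.3327 53.0485 13.5377]
[ 0.5519 -0.3279  0.1194]
t 5.475 pos [0.6092 0.206  0.2547] q [11.8 16.5 70.1 -0.  93.4 99. ] F [ 0.3  0.  -3.6] gap 0.01118482081468904 58.82117986679077
tool shift cm [-8.34   53.0498  0.4812]
rotvec [ 0.0076  0.5241 -0.0282]
side [190. 175. 229. 226.] 0.68
side [168. 233. 208. 257.] 0.65
side [144. 261. 173. 309.] 0.61
side [191. 167. 212. 208.] 0.52
top [133. 174. 179. 196.] 0.96
```

Request:
{"op": "send_rows", "data": {
  "rows": [
    [[-0.8,5.3,0,0,0,0,255],[-0.8,5.3,0,0,0,0,255],[-0.8,5.3,0,0,0,0,255],[-0.8,5.3,0,0,0,0,255],[-0.8,5.3,0,0,0,0,255]]
  ]
}}

```text
clock: 6.3
ee_pos: [0.5816, -0.062, 0.2511]
ee_rot: [[0.999, 0.049, -0.003], [0.049, -0.999, 0.001], [-0.003, -0.001, -1.0]]
contact_force: [0.9, -1.1, -2.3]
finger_gap: 0.0112
finger_force: 59.3
```

Request:
{"op": "send_rows", "data": {
  "rows": [
    [[-0.8,5.3,0,0,0,0,255],[-0.8,5.3,0,0,0,0,255],[-0.8,5.3,0,0,0,0,255],[-0.8,5.3,0,0,0,0,255],[-0.8,5.3,0,0,0,0,255]]
  ]
}}

```text
clock: 6.92
ee_pos: [0.5547, -0.3286, 0.2509]
ee_rot: [[0.999, 0.049, -0.002], [0.049, -0.999, 0.002], [-0.002, -0.002, -1.0]]
contact_force: [0.9, 1.0, -3.1]
finger_gap: 0.0114
finger_force: 59.3
```

Request:
{"op": "send_rows", "data": {
  "rows": [
    [[0,0,0,0,0,-0.028,255],[0,0,0,0,0.175,0,255],[0,0,0,0,0.175,0,255],[0,0,0,0,0.174,0,255],[0,0,0,0,0,0,255]]
  ]
}}

```text
clock: 7.55
ee_pos: [0.5534, -0.3263, 0.2505]
ee_rot: [[0.864, 0.075, 0.497], [0.063, -0.997, 0.04], [0.499, -0.004, -0.867]]
contact_force: [0.2, -1.5, -2.5]
finger_gap: 0.0112
finger_force: 59.8
```

```bash
python3 - <<'E'
from st import *
st(nest(10,-74,54),TR)
t=ctrl.read_camera("top");s=ctrl.read_camera("side")
def cr(p,b,sz): return cv2.resize(p["image"][b[1]:b[3],b[0]:b[2],::-1],sz,interpolation=cv2.INTER_CUBIC)
cv2.imwrite("pics/pre.png",np.hstack([cr(t,(280,150,400,250),(400,400)),cr(s,(250,60,360,200),(400,400))]))
E
```

```text
t 7.55 pos [ 0.5534 -0.3263  0.2505] q [-49.3   2.5  91.8  25.6  69.   30.7] F [ 0.2 -1.5 -2.5] gap 0.011237021224245369 59.82858896255493
tool shift cm [-6.6884  0.1902 10.7739]
rotvec [-0.0015  0.0011 -0.0044]
```

View pics/pre.png

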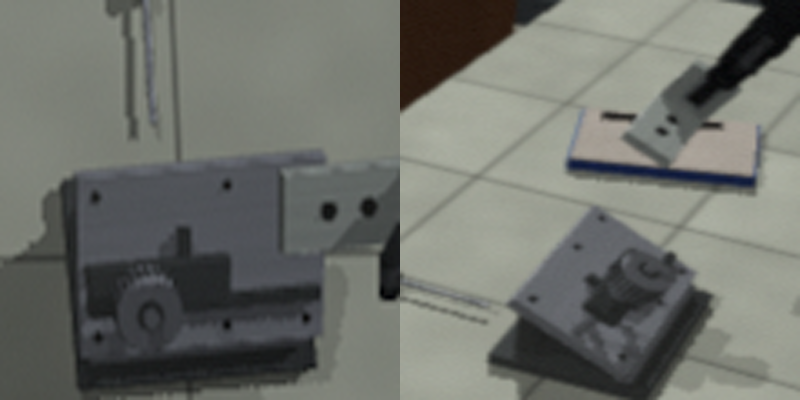

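The pictures show the bracket held beside and above the bed, tilted parallel to it, free end towards the clamp (top crop (285,210)). Approaching the bed.

Request:
{"op": "send_rows", "data": {
  "rows": [
    [[-2.2,0,2.5,0,0,0,255],[-2.2,0.1,3.2,0,0,0,255],[-2.3,0.1,3,0,0,0,255],[0,0,1.5,0,0,0,255],[0,0,0,0,0,0,255]]
  ]
}}

```text
clock: 8.28
ee_pos: [0.55, -0.3293, 0.1314]
ee_rot: [[0.864, 0.078, 0.498], [0.067, -0.997, 0.04], [0.499, -0.001, -0.866]]
contact_force: [1.1, 0.5, -2.9]
finger_gap: 0.0111
finger_force: 59.8
```

```bash
python3 - <<'E'
from st import *
st(nest(10,-74,24),TR)
t=ctrl.read_camera("top");s=ctrl.read_camera("side")
def cr(p,b,sz): return cv2.resize(p["image"][b[1]:b[3],b[0]:b[2],::-1],sz,interpolation=cv2.INTER_CUBIC)
cv2.imwrite("pics/pre2.png",np.hstack([cr(t,(290,170,390,250),(400,320)),cr(s,(265,115,345,195),(400,400))[:320]]))
# predicted bracket corners in top
for c in((25,50,12),(-25,50,12),(25,-38,12)):
    E=np.array(ctrl.get_obs()["ee_rot"]);p=np.array(ctrl.get_obs()["ee_pos"])
    X=p+E@np.diag([1.,-1,-1])@(np.array([c[0],c[1]+44,c[2]-23.9])/1e3); print(c,proj(t,X),proj(s,X))
E
```

```text
t 8.275 pos [ 0.55   -0.3293  0.1314] q [-49.8   7.3 101.   29.   56.8  22.8] F [ 1.1  0.5 -2.9] gap 0.011118194973377706 59.81802999973297
tool shift cm [-0.4229 -0.1159  3.6312]
rotvec [-0.001   0.0006  0.    ]
(25, 50, 12) [[353.3985 205.6281]] [[309.4547 138.5839]]
(-25, 50, 12) [[353.5305 223.8128]] [[321.2795 148.4467]]
(25, -38, 12) [[387.5432 202.4873]] [[317.9012 124.8003]]
```

View pics/pre2.png

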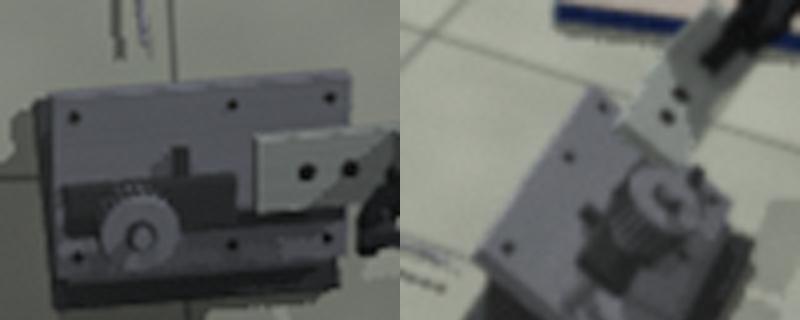

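The flange corners appear within 1–2 px of my prediction (top crop (255,135) and (258,212)). Descending to contact at y = −30 mm.

Request:
{"op": "send_rows", "data": {
  "rows": [
    [[-0.4,0,1.5,0,0,0,255],[0,0,1.2,0,0,0,255],[0,0,0.4,0,0,0,255],[0,0,0.1,0,0,0,255],[0,0,0,0,0,0,255]]
  ]
}}

```text
clock: 9.0
ee_pos: [0.5614, -0.3288, 0.102]
ee_rot: [[0.863, 0.077, 0.499], [0.066, -0.997, 0.038], [0.5, 0.0, -0.866]]
contact_force: [-0.3, -0.3, -3.4]
finger_gap: 0.0111
finger_force: 59.7
```

Request:
{"op": "send_rows", "data": {
  "rows": [
    [[0,0,0.1,0,0,0,255],[0,0,0,0,0,0,255]]
  ]
}}

```text
clock: 9.25
ee_pos: [0.5618, -0.3287, 0.101]
ee_rot: [[0.863, 0.077, 0.499], [0.066, -0.997, 0.038], [0.5, 0.0, -0.866]]
contact_force: [-0.2, -0.3, -1.1]
finger_gap: 0.0115
finger_force: 59.7
```

Request:
{"op": "send_rows", "data": {
  "rows": [
    [[0,0,0.1,0,0,0,255],[0,0,0,0,0,0,255]]
  ]
}}

```text
clock: 9.5
ee_pos: [0.5623, -0.3286, 0.0999]
ee_rot: [[0.863, 0.077, 0.499], [0.066, -0.997, 0.039], [0.5, -0.0, -0.866]]
contact_force: [1.3, 0.2, -4.0]
finger_gap: 0.0113
finger_force: 59.7
```

Request:
{"op": "send_rows", "data": {
  "rows": [
    [[0,0,0.1,0,0,0,255],[0,0,0,0,0,0,255]]
  ]
}}

```text
clock: 9.75
ee_pos: [0.5628, -0.3285, 0.099]
ee_rot: [[0.863, 0.077, 0.499], [0.066, -0.997, 0.039], [0.5, -0.0, -0.866]]
contact_force: [-0.3, 0.1, -3.6]
finger_gap: 0.0113
finger_force: 59.7
```

Request:
{"op": "send_rows", "data": {
  "rows": [
    [[0,0,0.1,0,0,0,255],[0,0,0,0,0,0,255]]
  ]
}}

```text
clock: 10.0
ee_pos: [0.5633, -0.3285, 0.0982]
ee_rot: [[0.863, 0.077, 0.499], [0.066, -0.997, 0.039], [0.5, -0.0, -0.866]]
contact_force: [0.1, -1.4, -3.0]
finger_gap: 0.0111
finger_force: 59.7
```

Request:
{"op": "send_rows", "data": {
  "rows": [
    [[0,0,0.1,0,0,0,255],[0,0,0,0,0,0,255]]
  ]
}}

```text
clock: 10.25
ee_pos: [0.5636, -0.3287, 0.0979]
ee_rot: [[0.863, 0.077, 0.499], [0.067, -0.997, 0.038], [0.5, 0.0, -0.866]]
contact_force: [-11.3, 0.7, 7.4]
finger_gap: 0.0112
finger_force: 61.9
```

```bash
python3 - <<'E'
from st import *
E,p=st(nest(10,-74,24),TR); print("nest",NR.T@(p-N)*1e3)
E
```

```text
t 10.25 pos [ 0.5636 -0.3287  0.0979] q [-48.6  10.4 101.7  30.1  52.8  21.7] F [-11.3   0.7   7.4] gap 0.011198236907451586 61.912511587142944
tool shift cm [ 0.0688 -0.1677  0.0572]
rotvec [ 0.0006 -0.0003 -0.0004]
nest [  9.3111 -75.6764  24.5728]
```

Contact came at 24.6 mm (23.9 expected), so the height agrees. I'll ease off slightly and slide towards the end stop.

Request:
{"op": "send_rows", "data": {
  "rows": [
    [[0,0,-0.1,0,0,0,255],[0,-1,0,0,0,0,255],[0,-1,0,0,0,0,255],[0,-0.6,0,0,0,0,255],[0,0,0,0,0,0,255]]
  ]
}}

```text
clock: 10.88
ee_pos: [0.5614, -0.302, 0.0984]
ee_rot: [[0.863, 0.077, 0.499], [0.067, -0.997, 0.039], [0.5, 0.0, -0.866]]
contact_force: [0.2, -1.0, -2.5]
finger_gap: 0.0112
finger_force: 59.8
```

Request:
{"op": "send_rows", "data": {
  "rows": [
    [[0,-0.15,0,0,0,0,255],[0,0,0,0,0,0,255]]
  ]
}}

```text
clock: 11.12
ee_pos: [0.5611, -0.3012, 0.0982]
ee_rot: [[0.863, 0.077, 0.499], [0.066, -0.997, 0.038], [0.5, -0.0, -0.866]]
contact_force: [-0.7, 0.3, -2.2]
finger_gap: 0.011
finger_force: 59.8
```

Request:
{"op": "send_rows", "data": {
  "rows": [
    [[0,-0.1,0,0,0,0,255],[0,0,0,0,0,0,255]]
  ]
}}

```text
clock: 11.38
ee_pos: [0.5611, -0.3001, 0.0982]
ee_rot: [[0.863, 0.077, 0.499], [0.066, -0.997, 0.038], [0.5, -0.0, -0.866]]
contact_force: [-0.2, -0.2, -2.8]
finger_gap: 0.0111
finger_force: 59.8
```

Request:
{"op": "send_rows", "data": {
  "rows": [
    [[0,-0.1,0,0,0,0,255],[0,0,0,0,0,0,255]]
  ]
}}

```text
clock: 11.62
ee_pos: [0.561, -0.299, 0.0983]
ee_rot: [[0.863, 0.077, 0.499], [0.066, -0.997, 0.038], [0.5, -0.0, -0.866]]
contact_force: [0.8, -1.1, -2.2]
finger_gap: 0.0115
finger_force: 59.8
```

Request:
{"op": "send_rows", "data": {
  "rows": [
    [[0,-0.1,0,0,0,0,255],[0,0,0,0,0,0,255]]
  ]
}}

```text
clock: 11.88
ee_pos: [0.5609, -0.298, 0.0983]
ee_rot: [[0.863, 0.077, 0.499], [0.066, -0.997, 0.039], [0.5, -0.0, -0.866]]
contact_force: [-0.1, 0.4, -2.8]
finger_gap: 0.0113
finger_force: 59.8
```

Request:
{"op": "send_rows", "data": {
  "rows": [
    [[0,-0.1,0,0,0,0,255],[0,0,0,0,0,0,255]]
  ]
}}

```text
clock: 12.12
ee_pos: [0.5609, -0.2971, 0.0983]
ee_rot: [[0.863, 0.077, 0.499], [0.066, -0.997, 0.039], [0.5, -0.0, -0.866]]
contact_force: [-1.2, -0.0, -3.0]
finger_gap: 0.0119
finger_force: 59.8
```

Request:
{"op": "send_rows", "data": {
  "rows": [
    [[0,-0.1,0,0,0,0,255],[0,0,0,0,0,0,255]]
  ]
}}

```text
clock: 12.38
ee_pos: [0.5608, -0.2961, 0.0983]
ee_rot: [[0.863, 0.077, 0.499], [0.066, -0.997, 0.038], [0.5, -0.0, -0.866]]
contact_force: [0.5, 0.0, -4.1]
finger_gap: 0.0112
finger_force: 59.8
```

Request:
{"op": "send_rows", "data": {
  "rows": [
    [[0,-0.1,0,0,0,0,255],[0,0,0,0,0,0,255]]
  ]
}}

```text
clock: 12.62
ee_pos: [0.5607, -0.295, 0.0983]
ee_rot: [[0.863, 0.077, 0.499], [0.066, -0.997, 0.039], [0.5, -0.0, -0.866]]
contact_force: [-0.2, 0.5, -2.4]
finger_gap: 0.011
finger_force: 59.8
```

Request:
{"op": "send_rows", "data": {
  "rows": [
    [[0,-0.1,0,0,0,0,255],[0,0,0,0,0,0,255]]
  ]
}}

```text
clock: 12.88
ee_pos: [0.5607, -0.2946, 0.0985]
ee_rot: [[0.863, 0.076, 0.499], [0.067, -0.997, 0.037], [0.501, 0.001, -0.866]]
contact_force: [-0.4, -5.7, -1.9]
finger_gap: 0.0114
finger_force: 60.0
```

Request:
{"op": "send_rows", "data": {
  "rows": [
    [[0,-0.1,0,0,0,0,255],[0,0,0,0,0,0,255]]
  ]
}}

```text
clock: 13.12
ee_pos: [0.5606, -0.2944, 0.0988]
ee_rot: [[0.863, 0.076, 0.499], [0.067, -0.997, 0.036], [0.501, 0.002, -0.866]]
contact_force: [-3.5, -10.0, -2.4]
finger_gap: 0.0112
finger_force: 60.2
```

The end stop is touched (−10 N). I'll ease 1.5 mm back, then go down the slope to the low stop.

Request:
{"op": "send_rows", "data": {
  "rows": [
    [[0,0.15,0,0,0,0,255],[-0.3,0,0,0,0,0,255],[-0.3,0,0,0,0,0,255],[0,0,0,0,0,0,255]]
  ]
}}

```text
clock: 13.62
ee_pos: [0.5553, -0.295, 0.0951]
ee_rot: [[0.863, 0.077, 0.499], [0.066, -0.997, 0.038], [0.5, -0.0, -0.866]]
contact_force: [-0.3, -2.0, -2.0]
finger_gap: 0.0113
finger_force: 59.8
```

Request:
{"op": "send_rows", "data": {
  "rows": [
    [[-0.1,0,0,0,0,0,255],[0,0,0,0,0,0,255]]
  ]
}}

```text
clock: 13.88
ee_pos: [0.5546, -0.2951, 0.0948]
ee_rot: [[0.863, 0.077, 0.499], [0.066, -0.997, 0.038], [0.5, -0.0, -0.866]]
contact_force: [-0.1, -1.8, -2.8]
finger_gap: 0.0109
finger_force: 59.9
```

Request:
{"op": "send_rows", "data": {
  "rows": [
    [[-0.1,0,0,0,0,0,255],[0,0,0,0,0,0,255]]
  ]
}}

```text
clock: 14.12
ee_pos: [0.5537, -0.2952, 0.0942]
ee_rot: [[0.863, 0.077, 0.499], [0.066, -0.997, 0.038], [0.5, -0.0, -0.866]]
contact_force: [0.2, -1.9, -2.0]
finger_gap: 0.0113
finger_force: 59.9
```

Request:
{"op": "send_rows", "data": {
  "rows": [
    [[-0.1,0,0,0,0,0,255],[0,0,0,0,0,0,255]]
  ]
}}

```text
clock: 14.38
ee_pos: [0.5529, -0.2952, 0.0937]
ee_rot: [[0.863, 0.077, 0.499], [0.066, -0.997, 0.038], [0.5, -0.0, -0.866]]
contact_force: [0.3, -1.5, -2.9]
finger_gap: 0.0112
finger_force: 59.9
```

Request:
{"op": "send_rows", "data": {
  "rows": [
    [[-0.1,0,0,0,0,0,255],[0,0,0,0,0,0,255]]
  ]
}}

```text
clock: 14.62
ee_pos: [0.552, -0.2953, 0.0932]
ee_rot: [[0.863, 0.077, 0.499], [0.066, -0.997, 0.038], [0.5, -0.0, -0.866]]
contact_force: [-0.3, -1.4, -2.2]
finger_gap: 0.0117
finger_force: 59.8
```

Request:
{"op": "send_rows", "data": {
  "rows": [
    [[-0.1,0,0,0,0,0,255],[0,0,0,0,0,0,255]]
  ]
}}

```text
clock: 14.88
ee_pos: [0.5511, -0.2953, 0.0927]
ee_rot: [[0.863, 0.077, 0.499], [0.066, -0.997, 0.039], [0.5, -0.0, -0.866]]
contact_force: [0.5, -1.6, -1.8]
finger_gap: 0.0115
finger_force: 59.9
```

Request:
{"op": "send_rows", "data": {
  "rows": [
    [[-0.1,0,0,0,0,0,255],[0,0,0,0,0,0,255]]
  ]
}}

```text
clock: 15.12
ee_pos: [0.5504, -0.2954, 0.0924]
ee_rot: [[0.863, 0.076, 0.499], [0.066, -0.997, 0.038], [0.501, -0.0, -0.866]]
contact_force: [3.0, -0.3, -1.4]
finger_gap: 0.0111
finger_force: 59.8
```

Request:
{"op": "send_rows", "data": {
  "rows": [
    [[-0.1,0,0,0,0,0,255],[0,0,0,0,0,0,255]]
  ]
}}

```text
clock: 15.38
ee_pos: [0.5499, -0.2956, 0.0922]
ee_rot: [[0.863, 0.076, 0.5], [0.066, -0.997, 0.038], [0.501, 0.0, -0.865]]
contact_force: [6.5, 0.5, -0.0]
finger_gap: 0.0112
finger_force: 60.0
```

Request:
{"op": "send_rows", "data": {
  "rows": [
    [[-0.05,-0.15,0,0,0,0,255],[0,0,0.1,0,0,0,255],[0,0,0,0,0,0,255]]
  ]
}}

```text
clock: 15.75
ee_pos: [0.55, -0.2952, 0.0919]
ee_rot: [[0.862, 0.075, 0.501], [0.066, -0.997, 0.036], [0.502, 0.002, -0.865]]
contact_force: [2.6, -6.8, 4.6]
finger_gap: 0.011
finger_force: 60.9
```

```bash
python3 - <<'E'
from st import *
E,p=st(nest(0,-44,24),TR); print("nest",NR.T@(p-N)*1e3)
E
```

```text
t 15.75 pos [ 0.55   -0.2952  0.0919] q [-47.2   7.1 106.4  30.4  50.8  22.2] F [ 2.6 -6.8  4.6] gap 0.011014235285542809 60.90001344680786
tool shift cm [0.3153 0.2753 0.0776]
rotvec [ 0.003  -0.0024 -0.001 ]
nest [ -3.1521 -41.2419  24.7598]
```

Both stops and the bed are touched. Pressing a touch, releasing, and looking.

Request:
{"op": "send_rows", "data": {
  "rows": [
    [[0,0,0.05,0,0,0,255],[0,0,0,0,0,0,255],[0,0,0,0,0,0,0],[0,0,0,0,0,0,0],[0,0,0,0,0,0,0]]
  ]
}}

```text
clock: 16.38
ee_pos: [0.5496, -0.2937, 0.09]
ee_rot: [[0.863, 0.077, 0.499], [0.066, -0.997, 0.039], [0.5, -0.0, -0.866]]
contact_force: [0.5, -0.4, 1.3]
finger_gap: 0.0655
finger_force: 0.0
```

Request:
{"op": "send_rows", "data": {
  "rows": [
    [[0,0,0,0,0,0,0],[0,0,0,0,0,0,0],[0,0,-4,0,0,0,0],[0,0,-6,0,0,0,0],[0,0,-6,0,0,0,0]]
  ]
}}

```text
clock: 17.0
ee_pos: [0.4688, -0.2998, 0.2301]
ee_rot: [[0.863, 0.077, 0.498], [0.067, -0.997, 0.039], [0.5, -0.0, -0.866]]
contact_force: [1.3, -0.9, 0.7]
finger_gap: 0.0854
finger_force: 0.0
```

```bash
python3 - <<'E'
from st import *
E,p=st(); print("nest",NR.T@(p-N)*1e3)
t=ctrl.read_camera("top");s=ctrl.read_camera("side")
pickle.dump({"top":t,"side":s},open("p1.pkl","wb"))
def cr(p,b,sz): return cv2.resize(p["image"][b[1]:b[3],b[0]:b[2],::-1],sz,interpolation=cv2.INTER_CUBIC)
cv2.imwrite("pics/placed.png",np.hstack([cr(t,(300,180,380,250),(400,350)),cr(s,(275,120,345,195),(400,350))]))
E
```

```text
t 17.0 pos [ 0.4688 -0.2998  0.2301] q [-55.5  -6.8 103.2  27.4  69.8  23.6] F [ 1.3 -0.9  0.7] gap 0.08543515469068083 0.0
nest [ -4.4519 -39.5149 185.1357]
```

View pics/placed.png

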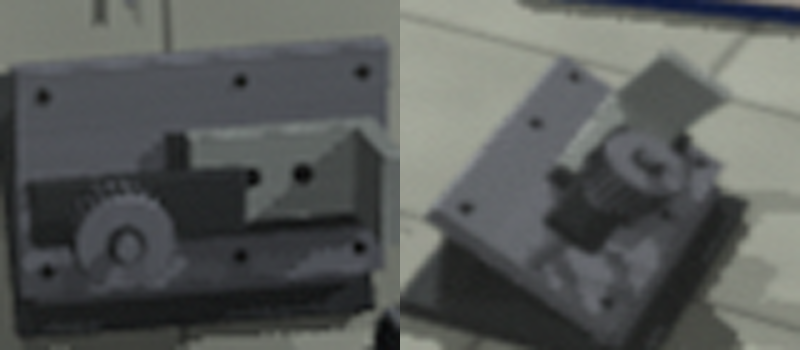

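The bracket lies on the bed, flange under the strap, end at the end stop (top crop x≈187), leg on the right, and its edge parallel to the bed edge. Comparing with the prediction numerically.

```bash
python3 - <<'E'
from st import *
P=pickle.load(open("p1.pkl","rb"));t=P["top"]
f=lambda X:((proj(t,X)[0]+.5-[300,180])*5).round(1)
for n,c in {"bedTL":(65,140,0),"bedTR":(65,-60,0),"bedBR":(-65,-60,0),"bedBL":(-65,140,0),"fl end hi":(25,50,12),"fl leg hi":(25,-38,12),"fl leg lo":(-25,-38,12),"fl lo mid":(-25,20,12),"stop top":(-25,20,8),"stop end top hi":(25,50,8),"knobtop":(0,100,90),"straptip":(18,28,48)}.items(): print(n,f(nest(*c)))
E
```

```text
bedTL [14.6 75.7]
bedTR [390.5  41.5]
bedBR [388.  268.3]
bedBL [ 24.6 302.1]
fl end hi [190.8 139.1]
fl leg hi [355.8 124. ]
fl leg lo [355.3 211.9]
fl lo mid [248.  221.8]
stop top [246.  219.1]
stop end top hi [189.  136.6]
knobtop [129.2 247.2]
straptip [250.1 171.2]
```

The visible corners agree to about 1 px, so the bracket is seated, and both contacts were felt. Next, move over the knob and unwind the wrist to about −150°.

Request:
{"op": "send_rows", "data": {
  "rows": [
    [[0.1,-4.7,0,0,0,0,0],[0.1,-4.7,0,0,0,0,0],[0.2,-4.6,0,0,0,0,0],[0,0,0,0,0,-0.18,0],[0,0,0,0,0,-0.18,0]]
  ]
}}

```text
clock: 17.73
ee_pos: [0.4626, -0.1595, 0.2308]
ee_rot: [[0.778, 0.381, 0.499], [0.42, -0.907, 0.039], [0.467, 0.179, -0.866]]
contact_force: [0.1, -0.6, 0.2]
finger_gap: 0.0853
finger_force: 0.0
```

Request:
{"op": "send_rows", "data": {
  "rows": [
    [[0,0,0,0,0,-0.18,0],[0,0,0,0,0,-0.18,0],[0,0,0,0,0,-0.18,0],[0,0,0,0,0,-0.18,0],[0,0,0,0,0,-0.18,0]]
  ]
}}

```text
clock: 18.35
ee_pos: [0.4625, -0.1602, 0.2306]
ee_rot: [[0.186, 0.847, 0.499], [0.971, -0.236, 0.039], [0.15, 0.477, -0.866]]
contact_force: [-0.2, -0.6, 0.1]
finger_gap: 0.0853
finger_force: 0.0
```

Request:
{"op": "send_rows", "data": {
  "rows": [
    [[0,0,0,0,0,-0.18,0],[0,0,0,0,0,-0.18,0],[0,0,0,0,0,-0.18,0],[0,0,0,0,0,-0.18,0],[0,0,0,0,0,-0.18,0]]
  ]
}}

```text
clock: 18.98
ee_pos: [0.4626, -0.1602, 0.2306]
ee_rot: [[-0.548, 0.672, 0.499], [0.788, 0.614, 0.039], [-0.28, 0.414, -0.866]]
contact_force: [-0.0, -0.5, 0.1]
finger_gap: 0.0856
finger_force: 0.0
```

Request:
{"op": "send_rows", "data": {
  "rows": [
    [[0,0,0,0,0,-0.18,0],[0,0,0,0,0,-0.18,0],[0,0,0,0,0,-0.18,0],[0,0,0,0,0,0,0],[0,0,0,0,0,0,0]]
  ]
}}

```text
clock: 19.6
ee_pos: [0.4625, -0.1602, 0.2306]
ee_rot: [[-0.812, 0.303, 0.499], [0.37, 0.928, 0.039], [-0.451, 0.216, -0.866]]
contact_force: [-0.6, 0.1, -0.1]
finger_gap: 0.0852
finger_force: 0.0
```

```bash
python3 - <<'E'
from st import *
E,p=st(nest(0,100,55)); print("nest",NR.T@(p-N)*1e3, "axis err",Ro.align_vectors([[0,0,1]],[E.T@-NR[:,2]*-1])[0].magnitude(), E.T@NR[:,2])
t=ctrl.read_camera("top");s=ctrl.read_camera("side")
for q in (t,s):
    for r in ctrl.search_frame(q,"knob")[:1]: print(np.round(r["extent"],1),r["confidence"])
    print(proj(q,nest(0,100,74)))
def cr(p,b,sz): return cv2.resize(p["image"][b[1]:b[3],b[0]:b[2],::-1],sz,interpolation=cv2.INTER_CUBIC)
cv2.imwrite("pics/knob.png",np.hstack([cr(t,(280,170,380,250),(400,320)),cr(s,(255,95,345,195),(360,320))]))
E
```

```text
t 19.6 pos [ 0.4625 -0.1602  0.2306] q [ -42.5  -18.9  112.6   23.5   66.6 -117. ] F [-0.6  0.1 -0.1] gap 0.08522463591769627 0.0
tool shift cm [-0.0231  0.0015 12.8317]
nest [ -0.2473 100.1161 183.317 ] axis err 3.1412463557398125 [-0.0003 -0.0001 -1.    ]
[313.5 215.5 338.4 236.3] 0.83
[[324.0027 226.5554]]
[310.2 145.2 327.2 165.5] 0.8
[[315.3963 156.4956]]
```

View pics/knob.png

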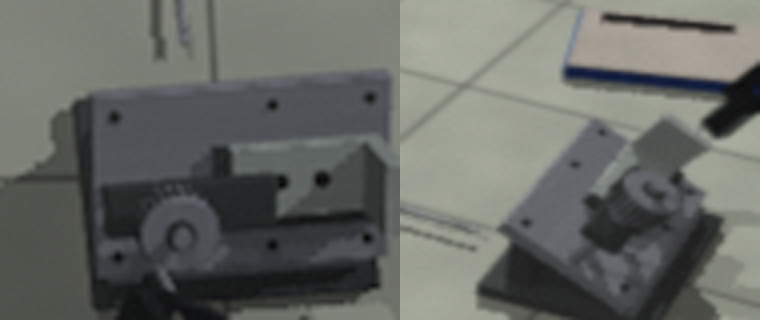

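The pictures show the clear knob at top crop (180,235), with the gripper standing back along its axis. The position agrees to about 1 px. Unwinding a bit more, then descending over the knob.

Request:
{"op": "send_rows", "data": {
  "rows": [
    [[0,0,1,0,0,-0.18,0],[0,0,1,0,0,-0.18,0],[0,0,1,0,0,-0.18,0],[0,0,3,0,0,0,0],[0,0,3,0,0,0,0]]
  ]
}}

```text
clock: 20.42
ee_pos: [0.5079, -0.1569, 0.1523]
ee_rot: [[-0.852, -0.16, 0.499], [-0.163, 0.986, 0.038], [-0.498, -0.049, -0.866]]
contact_force: [0.2, -0.2, 1.6]
finger_gap: 0.0852
finger_force: 0.0
```

Request:
{"op": "send_rows", "data": {
  "rows": [
    [[0,0,2,0,0,0,0],[0,0,1.8,0,0,0,0],[0,0,0,0,0,0,0]]
  ]
}}

```text
clock: 20.8
ee_pos: [0.5262, -0.1549, 0.1188]
ee_rot: [[-0.853, -0.161, 0.497], [-0.163, 0.986, 0.04], [-0.497, -0.047, -0.867]]
contact_force: [0.3, 0.2, 0.9]
finger_gap: 0.0854
finger_force: 0.0
```

Request:
{"op": "send_rows", "data": {
  "rows": [
    [[0,0,0,0,0,0,255],[0,0,0,0,0,0,255],[0,0,0,0,0,0,255],[0,0,0,0,0,0,255]]
  ]
}}

```text
clock: 21.3
ee_pos: [0.5256, -0.1524, 0.1207]
ee_rot: [[-0.852, -0.164, 0.498], [-0.164, 0.985, 0.044], [-0.498, -0.044, -0.866]]
contact_force: [-20.4, 32.4, 23.5]
finger_gap: 0.0488
finger_force: 57.0
```

```bash
python3 - <<'E'
from st import *
E,p=st(nest(0,100,55)); print("nest",NR.T@(p-N)*1e3)
print(ctrl.get_obs()["wrist_torque"])
E
```

```text
t 21.3 pos [ 0.5256 -0.1524  0.1207] q [ -35.6   -6.3  116.    25.4   49.5 -148.8] F [-20.4  32.4  23.5] gap 0.0488378984560372 56.954323053359985
tool shift cm [ 0.0084 -0.3037  0.1356]
nest [ -0.2124 103.0234  56.3719]
[4.3607 1.2439 2.538 ]
```

Gripped (49 mm). The knob sits about 3 mm further in +y than modelled, so I'll relieve the arm and check.

Request:
{"op": "send_rows", "data": {
  "rows": [
    [[0,0.3,-0.15,0,0,0,255],[0,0,0,0,0,0,255],[0,0,0,0,0,0,255]]
  ]
}}

```text
clock: 21.68
ee_pos: [0.5252, -0.1521, 0.1211]
ee_rot: [[-0.851, -0.161, 0.499], [-0.163, 0.986, 0.039], [-0.498, -0.048, -0.866]]
contact_force: [15.8, 3.1, -13.6]
finger_gap: 0.0482
finger_force: 71.9
```

```bash
python3 - <<'E'
from st import *
E,p=st(); print("nest",NR.T@(p-N)*1e3, "F nest",NR.T@ctrl.get_obs()["contact_force"])
print(ctrl.get_obs()["wrist_torque"])
E
```

```text
t 21.675 pos [ 0.5252 -0.1521  0.1211] q [ -35.4   -6.5  116.2   25.1   49.2 -148.4] F [ 15.8   3.1 -13.6] gap 0.04815192419906698 71.91245198249817
nest [ -0.3    103.379   56.9207] F nest [  7.0687   1.9119 -19.7643]
[ 0.2808 -0.7687  0.2432]
```

Request:
{"op": "send_rows", "data": {
  "rows": [
    [[0,0,0.05,0,0,0.18,255],[0,0,0.04,0,0,0.18,255],[0,0,0.04,0,0,0.18,255],[0,0,0.03,0,0,0.18,255],[0,0,0.03,0,0,0.18,255]]
  ]
}}

```text
clock: 22.3
ee_pos: [0.5262, -0.1514, 0.1202]
ee_rot: [[-0.652, 0.57, 0.5], [0.675, 0.737, 0.04], [-0.345, 0.363, -0.865]]
contact_force: [2.8, 13.0, 3.0]
finger_gap: 0.0487
finger_force: 74.2
```

```bash
python3 - <<'E'
from st import *
E,p=st(); print("nest",NR.T@(p-N)*1e3, "F nest",NR.T@ctrl.get_obs()["contact_force"], "tool",E.T@ctrl.get_obs()["contact_force"])
print(ctrl.get_obs()["wrist_torque"])
E
```

```text
t 22.3 pos [ 0.5262 -0.1514  0.1202] q [-35.3  -6.3 116.2  25.2  49.  -96.6] F [ 2.8 13.   3. ] gap 0.04866365550237478 74.16478872299194
nest [  0.0524 103.9778  55.5871] F nest [ 4.8279 12.7448  0.713 ] tool [ 5.8841 12.2943 -0.69  ]
[ 1.7942 -0.5807  1.1087]
```

Forces are low and the knob is turning. Continuing the stroke.

Request:
{"op": "send_rows", "data": {
  "rows": [
    [[0.05,0.1,0.02,0,0,0.18,255],[0,0,0.02,0,0,0.18,255],[0,0,0.03,0,0,0.18,255],[0,0,0.02,0,0,0.18,255],[0,0,0.02,0,0,0.18,255]]
  ]
}}

```text
clock: 22.92
ee_pos: [0.5274, -0.151, 0.1196]
ee_rot: [[0.042, 0.865, 0.501], [0.997, -0.071, 0.039], [0.069, 0.497, -0.865]]
contact_force: [11.4, 5.7, -4.3]
finger_gap: 0.0485
finger_force: 73.2
```

Request:
{"op": "send_rows", "data": {
  "rows": [
    [[0,0,0.02,0,0,0.18,255],[0,0,0.02,0,0,0.18,255],[0,0,0.03,0,0,0.18,255],[0,0,0.02,0,0,0.18,255],[0,0,0.02,0,0,0.18,255]]
  ]
}}

```text
clock: 23.55
ee_pos: [0.5285, -0.1515, 0.119]
ee_rot: [[0.703, 0.504, 0.502], [0.564, -0.825, 0.037], [0.433, 0.257, -0.864]]
contact_force: [21.1, 3.4, -9.8]
finger_gap: 0.0486
finger_force: 72.3
```

Request:
{"op": "send_rows", "data": {
  "rows": [
    [[0,0,0.02,0,0,0.18,255],[0,0,0.02,0,0,0.18,255],[0,0,0.03,0,0,0.18,255],[0,0,0.02,0,0,0.18,255],[0,0,0.02,0,0,0.18,255]]
  ]
}}

```text
clock: 24.18
ee_pos: [0.529, -0.1522, 0.118]
ee_rot: [[0.832, -0.238, 0.502], [-0.295, -0.955, 0.036], [0.47, -0.178, -0.864]]
contact_force: [22.3, -5.3, -13.5]
finger_gap: 0.0484
finger_force: 71.9
```

Request:
{"op": "send_rows", "data": {
  "rows": [
    [[0,0,0.02,0,0,0.18,255],[0,0,0.02,0,0,0.18,255],[0,0,0.03,0,0,0.18,255],[0,0,0.02,0,0,0.18,255],[0,0,0.02,0,0,0.18,255]]
  ]
}}

```text
clock: 24.8
ee_pos: [0.5291, -0.1526, 0.1167]
ee_rot: [[0.33, -0.8, 0.501], [-0.931, -0.363, 0.035], [0.153, -0.478, -0.865]]
contact_force: [15.3, -11.1, -12.5]
finger_gap: 0.0485
finger_force: 72.4
```

```bash
python3 - <<'E'
from st import *
E,p=st(); print("nest",NR.T@(p-N)*1e3, "F nest",NR.T@ctrl.get_obs()["contact_force"], "tool",E.T@ctrl.get_obs()["contact_force"])
print(ctrl.get_obs()["wrist_torque"])
E
```

```text
t 24.8 pos [ 0.5291 -0.1526  0.1167] q [-35.   -5.8 116.2  25.1  48.2 109.8] F [ 15.3 -11.1 -12.5] gap 0.048451441436270455 72.4058210849762
nest [  0.7461 102.5894  51.1506] F nest [  6.1947 -12.2991 -18.0288] tool [13.5161 -2.2116 18.0861]
[-2.0233 -0.006  -1.0549]
```

Request:
{"op": "send_rows", "data": {
  "rows": [
    [[0,0,0.05,0,0,0.18,255],[0,0,0.04,0,0,0.18,255],[0,0,0.03,0,0,0.18,255],[0,0,0.02,0,0,0.18,255],[0,0,0,0,0,0,255]]
  ]
}}

```text
clock: 25.42
ee_pos: [0.5292, -0.1524, 0.1155]
ee_rot: [[-0.277, -0.821, 0.5], [-0.94, 0.339, 0.036], [-0.199, -0.46, -0.865]]
contact_force: [-3.1, -11.1, -1.6]
finger_gap: 0.0485
finger_force: 74.4
```

Request:
{"op": "send_rows", "data": {
  "rows": [
    [[0,0,0,0,0,0,0],[0,0,0,0,0,0,0],[0,0,0,0,0,0,0],[0,0,0,0,0,0,0],[0,0,0,0,0,0,0]]
  ]
}}

```text
clock: 26.05
ee_pos: [0.5292, -0.151, 0.1146]
ee_rot: [[-0.273, -0.823, 0.499], [-0.941, 0.336, 0.039], [-0.199, -0.459, -0.866]]
contact_force: [0.5, -0.4, 0.1]
finger_gap: 0.0853
finger_force: 0.0
```

```bash
python3 - <<'E'
from st import *
E,p=st(nest(0,103,51)); print("nest",NR.T@(p-N)*1e3, "F nest",NR.T@ctrl.get_obs()["contact_force"], "axis",E.T@NR[:,2])
t=ctrl.read_camera("top");s=ctrl.read_camera("side")
pickle.dump({"top":t,"side":s},open("p2.pkl","wb"))
E
```

```text
t 26.05 pos [ 0.5292 -0.151   0.1146] q [-34.9  -5.6 116.3  25.2  48.1 150.7] F [ 0.5 -0.4  0.1] gap 0.08531419904598415 0.0
tool shift cm [ 0.1026 -0.0494 -0.1784]
nest [ -0.0438 104.1375  49.2159] F nest [ 0.4734 -0.4081 -0.1705] axis [ 0.0001 -0.0004 -1.    ]
```

Released cleanly. Swing back round the knob for the second stroke.

Request:
{"op": "send_rows", "data": {
  "rows": [
    [[0.1,0,-0.1,0,0,-0.18,0],[0,0,0,0,0,-0.18,0],[0,0,0,0,0,-0.18,0],[0,0,0,0,0,-0.18,0],[0,0,0,0,0,-0.18,0]]
  ]
}}

```text
clock: 26.78
ee_pos: [0.5285, -0.152, 0.1153]
ee_rot: [[0.479, -0.722, 0.499], [-0.845, -0.534, 0.039], [0.238, -0.44, -0.866]]
contact_force: [-0.0, 0.6, 0.6]
finger_gap: 0.0854
finger_force: 0.0
```

Request:
{"op": "send_rows", "data": {
  "rows": [
    [[0,0,0,0,0,-0.18,0],[0,0,0,0,0,-0.18,0],[0,0,0,0,0,-0.18,0],[0,0,0,0,0,-0.18,0],[0,0,0,0,0,-0.18,0]]
  ]
}}

```text
clock: 27.4
ee_pos: [0.5285, -0.152, 0.1152]
ee_rot: [[0.864, -0.074, 0.499], [-0.107, -0.993, 0.039], [0.493, -0.087, -0.866]]
contact_force: [0.7, -0.5, -0.2]
finger_gap: 0.0848
finger_force: 0.0
```

Request:
{"op": "send_rows", "data": {
  "rows": [
    [[0,0,0,0,0,-0.18,0],[0,0,0,0,0,-0.18,0],[0,0,0,0,0,-0.18,0],[0,0,0,0,0,-0.18,0],[0,0,0,0,0,-0.18,0]]
  ]
}}

```text
clock: 28.02
ee_pos: [0.5285, -0.152, 0.1152]
ee_rot: [[0.595, 0.63, 0.499], [0.712, -0.702, 0.039], [0.374, 0.332, -0.866]]
contact_force: [-1.1, 0.1, -0.6]
finger_gap: 0.0854
finger_force: 0.0
```

Request:
{"op": "send_rows", "data": {
  "rows": [
    [[0,0,0,0,0,-0.18,0],[0,0,0,0,0,-0.18,0],[0,0,0,0,0,-0.18,0],[0,0,0,0,0,-0.18,0],[0,0,0,0,0,-0.18,0]]
  ]
}}

```text
clock: 28.65
ee_pos: [0.5285, -0.152, 0.1153]
ee_rot: [[-0.124, 0.858, 0.499], [0.992, 0.121, 0.039], [-0.027, 0.5, -0.866]]
contact_force: [-0.5, -0.6, -0.0]
finger_gap: 0.0853
finger_force: 0.0
```

Request:
{"op": "send_rows", "data": {
  "rows": [
    [[0,0,0,0,0,-0.18,0],[0,0,0,0,0,-0.18,0],[0,0,0,0,0,-0.18,0],[0,0,0,0,0,-0.18,0],[0,0,0,0,0,-0.18,0]]
  ]
}}

```text
clock: 29.28
ee_pos: [0.5285, -0.152, 0.1153]
ee_rot: [[-0.749, 0.436, 0.499], [0.522, 0.852, 0.039], [-0.408, 0.289, -0.866]]
contact_force: [-0.6, -0.4, 0.1]
finger_gap: 0.0853
finger_force: 0.0
```

Request:
{"op": "send_rows", "data": {
  "rows": [
    [[0,0,0,0,0,-0.18,0],[0,0,0,0,0,-0.18,0],[0,0,0,0,0,-0.18,0],[0,0,0,0,0,-0.18,0],[0,0,0,0,0,0,0]]
  ]
}}

```text
clock: 29.9
ee_pos: [0.5285, -0.152, 0.1152]
ee_rot: [[-0.852, -0.16, 0.499], [-0.163, 0.986, 0.039], [-0.498, -0.049, -0.866]]
contact_force: [-0.1, 0.5, 0.2]
finger_gap: 0.0851
finger_force: 0.0
```

```bash
python3 - <<'E'
from st import *
E,p=st(nest(0,103.3,50)); print("nest",NR.T@(p-N)*1e3, "F nest",NR.T@ctrl.get_obs()["contact_force"], "axis",E.T@NR[:,2])
E
```

```text
t 29.9 pos [ 0.5285 -0.152   0.1152] q [ -35.1   -5.7  116.3   25.2   48.3 -148.5] F [-0.1  0.5  0.2] gap 0.08514746061128306 0.0
tool shift cm [-0.0484  0.0097  0.0213]
nest [ -0.4728 103.157   50.2126] F nest [0.0867 0.5527 0.2063] axis [-0.0003 -0.0003 -1.    ]
```

Request:
{"op": "send_rows", "data": {
  "rows": [
    [[0,0,0,0,0,0,255],[0,0,0,0,0,0,255],[0,0,-0.08,0,0,0,255],[0,0,0,0,0,0,255],[0,0,0,0,0,0,255]]
  ]
}}

```text
clock: 30.52
ee_pos: [0.5281, -0.1519, 0.1157]
ee_rot: [[-0.852, -0.16, 0.499], [-0.162, 0.986, 0.039], [-0.498, -0.048, -0.866]]
contact_force: [7.2, 1.7, -6.0]
finger_gap: 0.0489
finger_force: 65.4
```

Request:
{"op": "send_rows", "data": {
  "rows": [
    [[0,0,0.02,0,0,0.18,255],[0,0,0.02,0,0,0.18,255],[0,0,0.03,0,0,0.18,255],[0,0,0.02,0,0,0.18,255],[0,0,0.02,0,0,0.18,255]]
  ]
}}

```text
clock: 31.15
ee_pos: [0.5289, -0.151, 0.1149]
ee_rot: [[-0.652, 0.571, 0.499], [0.676, 0.736, 0.04], [-0.344, 0.364, -0.866]]
contact_force: [12.6, 11.5, -5.1]
finger_gap: 0.0485
finger_force: 65.9
```

```bash
python3 - <<'E'
from st import *
E,p=st(); print("nest",NR.T@(p-N)*1e3, "F nest",NR.T@ctrl.get_obs()["contact_force"], "tool",E.T@ctrl.get_obs()["contact_force"], E.T@ctrl.get_obs()["wrist_torque"])
E
```

```text
t 31.15 pos [ 0.5289 -0.151   0.1149] q [-35.   -5.7 116.3  25.4  48.3 -96.6] F [12.6 11.5 -5.1] gap 0.048534835092014506 65.86787581443787
nest [ -0.1727 104.1147  49.657 ] F nest [  9.0567  10.4465 -11.1712] tool [ 1.3166 13.743  11.1958] [-2.1574  0.1718 -0.0975]
```

Request:
{"op": "send_rows", "data": {
  "rows": [
    [[0,0.1,0.04,0,0,0.18,255],[0,0,0.04,0,0,0.18,255],[0,0,0.03,0,0,0.18,255],[0,0,0.02,0,0,0.18,255],[0,0,0.03,0,0,0.18,255]]
  ]
}}

```text
clock: 31.78
ee_pos: [0.5304, -0.1506, 0.1144]
ee_rot: [[0.042, 0.865, 0.5], [0.997, -0.072, 0.04], [0.07, 0.496, -0.865]]
contact_force: [5.7, 7.6, 0.9]
finger_gap: 0.0485
finger_force: 66.5
```

Request:
{"op": "send_rows", "data": {
  "rows": [
    [[0,0,0.03,0,0,0.18,255],[0,0,0.02,0,0,0.18,255],[0,0,0.03,0,0,0.18,255],[0,0,0.02,0,0,0.18,255],[0,0,0.03,0,0,0.18,255]]
  ]
}}

```text
clock: 32.4
ee_pos: [0.5317, -0.1512, 0.1138]
ee_rot: [[0.704, 0.504, 0.501], [0.564, -0.825, 0.038], [0.433, 0.256, -0.865]]
contact_force: [11.9, 5.1, -0.1]
finger_gap: 0.0486
finger_force: 65.9
```

Request:
{"op": "send_rows", "data": {
  "rows": [
    [[0,0,0.03,0,0,0.18,255],[0,0,0.02,0,0,0.18,255],[0,0,0.03,0,0,0.18,255],[0,0,0.02,0,0,0.18,255],[0,0,0.03,0,0,0.18,255]]
  ]
}}

```text
clock: 33.02
ee_pos: [0.5323, -0.1521, 0.1128]
ee_rot: [[0.832, -0.239, 0.501], [-0.296, -0.955, 0.036], [0.47, -0.178, -0.865]]
contact_force: [9.3, -4.2, -0.1]
finger_gap: 0.0483
finger_force: 66.0
```

```bash
python3 - <<'E'
from st import *
E,p=st(); print("nest",NR.T@(p-N)*1e3, "F nest",NR.T@ctrl.get_obs()["contact_force"], "tool",E.T@ctrl.get_obs()["contact_force"], E.T@ctrl.get_obs()["wrist_torque"])
E
```

```text
t 33.025 pos [ 0.5323 -0.1521  0.1128] q [-34.8  -5.2 116.2  25.3  47.6  58.2] F [ 9.3 -4.2 -0.1] gap 0.04833511826186234 65.9714126586914
nest [  1.6221 102.7902  46.1729] F nest [ 7.6757 -4.9025 -4.5915] tool [8.9076 1.8084 4.6278] [-1.555   1.1136 -0.0605]
```

Smooth so far (about 8.8–9.8 rad in total). Finishing the stroke.

Request:
{"op": "send_rows", "data": {
  "rows": [
    [[0,0,0.03,0,0,0.18,255],[0,0,0.02,0,0,0.18,255],[0,0,0.03,0,0,0.18,255],[0,0,0.02,0,0,0.18,255],[0,0,0.03,0,0,0.18,255]]
  ]
}}

```text
clock: 33.65
ee_pos: [0.5323, -0.1526, 0.1114]
ee_rot: [[0.33, -0.801, 0.5], [-0.931, -0.362, 0.035], [0.153, -0.477, -0.865]]
contact_force: [-3.0, -10.9, 3.7]
finger_gap: 0.0488
finger_force: 67.3
```

Request:
{"op": "send_rows", "data": {
  "rows": [
    [[0,0,0.02,0,0,0.18,255],[0,0,0.02,0,0,0.18,255],[0,0,0.02,0,0,0.18,255],[0,0,0.02,0,0,0.18,255],[0,0,0,0,0,0,255]]
  ]
}}

```text
clock: 34.28
ee_pos: [0.5322, -0.1524, 0.1102]
ee_rot: [[-0.278, -0.821, 0.499], [-0.94, 0.34, 0.036], [-0.199, -0.459, -0.866]]
contact_force: [-10.7, -13.6, 3.6]
finger_gap: 0.0484
finger_force: 67.6
```

```bash
python3 - <<'E'
from st import *
E,p=st(); print("nest",NR.T@(p-N)*1e3, "F nest",NR.T@ctrl.get_obs()["contact_force"], "tool",E.T@ctrl.get_obs()["contact_force"], E.T@ctrl.get_obs()["wrist_torque"])
E
```

```text
t 34.275 pos [ 0.5322 -0.1524  0.1102] q [-34.7  -4.9 116.2  25.2  47.4 150.8] F [-10.7 -13.6   3.6] gap 0.04840354417938193 67.5680136680603
nest [  0.2328 102.4745  44.003 ] F nest [ -8.3596 -12.6978   8.9337] tool [15.0115  2.5311 -8.8982] [-0.8803  2.329   0.0665]
```

No hard stop felt yet. One short extra stroke.

Request:
{"op": "send_rows", "data": {
  "rows": [
    [[0,0,0,0,0,0,0],[0,0,0,0,0,0,0],[0,0,0,0,0,0,0],[0,0,0,0,0,0,0],[0.1,0,-0.1,0,0,-0.18,0]]
  ]
}}

```text
clock: 34.9
ee_pos: [0.5316, -0.1519, 0.1106]
ee_rot: [[-0.119, -0.859, 0.499], [-0.986, 0.159, 0.039], [-0.113, -0.487, -0.866]]
contact_force: [0.4, -0.1, -0.5]
finger_gap: 0.0854
finger_force: 0.0
```

Request:
{"op": "send_rows", "data": {
  "rows": [
    [[0,0,0,0,0,-0.18,0],[0,0,0,0,0,-0.18,0],[0,0,0,0,0,-0.18,0],[0,0,0,0,0,-0.18,0],[0,0,0,0,0,-0.18,0]]
  ]
}}

```text
clock: 35.52
ee_pos: [0.5316, -0.152, 0.1106]
ee_rot: [[0.6, -0.625, 0.499], [-0.736, -0.676, 0.039], [0.313, -0.39, -0.866]]
contact_force: [1.1, 0.1, 1.0]
finger_gap: 0.0853
finger_force: 0.0
```

Request:
{"op": "send_rows", "data": {
  "rows": [
    [[0,0,0,0,0,-0.18,0],[0,0,0,0,0,-0.18,0],[0,0,0,0,0,-0.18,0],[0,0,0,0,0,-0.18,0],[0,0,0,0,0,0,0]]
  ]
}}

```text
clock: 36.15
ee_pos: [0.5316, -0.152, 0.1106]
ee_rot: [[0.863, -0.08, 0.499], [-0.114, -0.993, 0.039], [0.492, -0.09, -0.866]]
contact_force: [-0.4, 0.4, 0.6]
finger_gap: 0.0853
finger_force: 0.0
```

```bash
python3 - <<'E'
from st import *
E,p=st(nest(0.3,103.2,44.5)); print("nest",NR.T@(p-N)*1e3, "F nest",NR.T@ctrl.get_obs()["contact_force"])
E
```

```text
t 36.15 pos [ 0.5316 -0.152   0.1106] q [-34.8  -5.  116.2  25.4  47.6  47.3] F [-0.4  0.4  0.6] gap 0.08534137696289446 0.0
tool shift cm [ 0.0331 -0.0279  0.0131]
nest [ -0.0762 102.9853  44.6309] F nest [-0.0294  0.3858  0.7567]
```

Request:
{"op": "send_rows", "data": {
  "rows": [
    [[0,0,0,0,0,0,255],[0,0,0,0,0,0,255],[0,0,-0.08,0,0,0,255],[0,0,0,0,0,0,255],[0,0,0,0,0,0,255]]
  ]
}}

```text
clock: 36.78
ee_pos: [0.5313, -0.1515, 0.1112]
ee_rot: [[0.863, -0.08, 0.499], [-0.115, -0.993, 0.04], [0.492, -0.092, -0.866]]
contact_force: [4.8, 5.9, -2.0]
finger_gap: 0.0487
finger_force: 64.7
```

Request:
{"op": "send_rows", "data": {
  "rows": [
    [[0,0,0.02,0,0,0.15,255],[0,0,0.02,0,0,0.15,255],[0,0,0,0,0,0,255]]
  ]
}}

```text
clock: 37.15
ee_pos: [0.5315, -0.1513, 0.1109]
ee_rot: [[0.8, -0.333, 0.499], [-0.406, -0.913, 0.04], [0.442, -0.234, -0.866]]
contact_force: [5.7, 7.8, -0.8]
finger_gap: 0.0482
finger_force: 65.1
```

```bash
python3 - <<'E'
from st import *
E,p=st(); print("nest",NR.T@(p-N)*1e3, "tool",E.T@ctrl.get_obs()["contact_force"], E.T@ctrl.get_obs()["wrist_torque"])
E
```

```text
t 37.15 pos [ 0.5315 -0.1513  0.1109] q [-34.8  -5.1 116.2  25.5  47.7  64.7] F [ 5.7  7.8 -0.8] gap 0.04823882011943401 65.12961387634277
nest [  0.0255 103.7001  44.8924] tool [ 1.0278 -8.8585  3.9027] [ 1.2927 -0.0423  0.0253]
```

Request:
{"op": "send_rows", "data": {
  "rows": [
    [[0,0,0.02,0,0,0.15,255],[0,0,0.02,0,0,0.15,255],[0,0,0,0,0,0,255]]
  ]
}}

```text
clock: 37.52
ee_pos: [0.5318, -0.1513, 0.1107]
ee_rot: [[0.666, -0.554, 0.499], [-0.657, -0.753, 0.04], [0.354, -0.354, -0.866]]
contact_force: [6.2, 8.1, -1.0]
finger_gap: 0.0484
finger_force: 65.1
```

```bash
python3 - <<'E'
from st import *
E,p=st(); print("nest",NR.T@(p-N)*1e3, "tool",E.T@ctrl.get_obs()["contact_force"], E.T@ctrl.get_obs()["wrist_torque"])
E
```

```text
t 37.525 pos [ 0.5318 -0.1513  0.1107] q [-34.8  -5.  116.2  25.5  47.6  81.9] F [ 6.2  8.1 -1. ] gap 0.04841278563686166 65.12382388114929
nest [  0.2062 103.6436  44.5691] tool [-1.5531 -9.2272  4.2698] [ 1.0959 -0.2924 -0.2569]
```

Request:
{"op": "send_rows", "data": {
  "rows": [
    [[0,0,0.02,0,0,0.15,255],[0,0,0.02,0,0,0.15,255],[0,0,0,0,0,0,255]]
  ]
}}

```text
clock: 37.9
ee_pos: [0.5321, -0.1514, 0.1107]
ee_rot: [[0.472, -0.726, 0.5], [-0.85, -0.525, 0.039], [0.234, -0.443, -0.865]]
contact_force: [4.8, 8.9, 3.5]
finger_gap: 0.0484
finger_force: 65.6
```

```bash
python3 - <<'E'
from st import *
E,p=st(); print("nest",NR.T@(p-N)*1e3, "tool",E.T@ctrl.get_obs()["contact_force"], E.T@ctrl.get_obs()["wrist_torque"])
E
```

```text
t 37.9 pos [ 0.5321 -0.1514  0.1107] q [-34.8  -5.  116.2  25.5  47.5  99.1] F [4.8 8.9 3.5] gap 0.04835444116360745 65.64984798431396
nest [  0.4619 103.5206  44.3684] tool [-4.464  -9.7182 -0.3243] [ 0.7981 -0.7146 -0.0134]
```

```bash
python3 - <<'E'
from st import *
o=ctrl.get_obs(); print(np.round(o["tau"],3), o["wrist_torque"])
E
```

```text
[ -4.285 -42.995 -51.779   0.122  -2.899   2.051] [ 0.8891 -0.3037  0.5149]
```

Request:
{"op": "send_rows", "data": {
  "rows": [
    [[0,0,0.02,0,0,0.17,255],[0,0,0.02,0,0,0.17,255],[0,0,0.02,0,0,0.17,255]]
  ]
}}

```text
clock: 38.28
ee_pos: [0.5325, -0.152, 0.1104]
ee_rot: [[0.055, -0.864, 0.5], [-0.998, -0.042, 0.038], [-0.012, -0.501, -0.865]]
contact_force: [-1.0, 11.7, 7.0]
finger_gap: 0.0483
finger_force: 67.0
```

```bash
python3 - <<'E'
from st import *
E,p=st(); o=ctrl.get_obs(); print("nest",NR.T@(p-N)*1e3, "tool",E.T@ctrl.get_obs()["contact_force"], E.T@ctrl.get_obs()["wrist_torque"],np.round(o["tau"],3))
t=ctrl.read_camera("top");s=ctrl.read_camera("side")
pickle.dump({"top":t,"side":s},open("p3.pkl","wb"))
def cr(p,b,sz): return cv2.resize(p["image"][b[1]:b[3],b[0]:b[2],::-1],sz,interpolation=cv2.INTER_CUBIC)
cv2.imwrite("pics/end.png",np.hstack([cr(t,(300,180,380,250),(400,350)),cr(s,(275,120,345,195),(400,350))]))
E
```

```text
t 38.275 pos [ 0.5325 -0.152   0.1104] q [-34.8  -4.9 116.2  25.4  47.4 128.4] F [-1.  11.7  7. ] gap 0.048272235081742304 66.9802737236023
nest [  0.6019 102.8481  44.0308] tool [-11.8156  -3.1593  -6.135 ] [ 0.2275 -1.1464 -1.9631] [ -5.809 -41.351 -51.387   2.021  -2.995  -2.67 ]
```

A −2 N m turning moment, so the knob is at its hard stop. Releasing, backing off and looking.

Request:
{"op": "send_rows", "data": {
  "rows": [
    [[0,0,0,0,0,0,0],[0,0,0,0,0,0,0],[0,0,0,0,0,0,0],[0,0,0,0,0,0,0],[0,0,0,0,0,0,0]]
  ]
}}

```text
clock: 39.0
ee_pos: [0.532, -0.152, 0.1097]
ee_rot: [[0.06, -0.865, 0.499], [-0.998, -0.047, 0.039], [-0.01, -0.5, -0.866]]
contact_force: [-0.8, 0.2, 0.1]
finger_gap: 0.0853
finger_force: 0.0
```

Request:
{"op": "send_rows", "data": {
  "rows": [
    [[0,0,-3,0,0,0,0],[0,0,-5,0,0,0,0],[0,0,-6,0,0,0,0],[0,0,-6,0,0,0,0],[0,0,0,0,0,0,0]]
  ]
}}

```text
clock: 39.62
ee_pos: [0.4319, -0.1607, 0.2873]
ee_rot: [[0.059, -0.862, 0.503], [-0.998, -0.049, 0.033], [-0.004, -0.504, -0.864]]
contact_force: [0.3, 0.1, -0.7]
finger_gap: 0.0853
finger_force: 0.0
```

```bash
python3 - <<'E'
from st import *
E,p=st()
t=ctrl.read_camera("top");s=ctrl.read_camera("side")
pickle.dump({"top":t,"side":s},open("p4.pkl","wb"))
for k in (0,10.2,11): print(k,[proj(q,nest(-1,103,90-k*8/6.2832))[0] for q in(t,s)])
def cr(p,b,sz): return cv2.resize(p["image"][b[1]:b[3],b[0]:b[2],::-1],sz,interpolation=cv2.INTER_CUBIC)
cv2.imwrite("pics/end.png",np.hstack([cr(t,(300,180,380,250),(400,350)),cr(s,(275,120,345,195),(400,350))]))
E
```

```text
t 39.625 pos [ 0.4319 -0.1607  0.2873] q [-46.4 -23.9 109.4  23.6  75.2 128.2] F [ 0.3  0.1 -0.7] gap 0.08534100421090282 0.0
0 [array([324.1561, 229.4246]), array([318.5017, 154.3365])]
10.2 [array([323.0803, 227.4772]), array([315.9284, 156.7134])]
11 [array([322.9969, 227.3263]), array([315.7285, 156.8981])]
```

View pics/end.png

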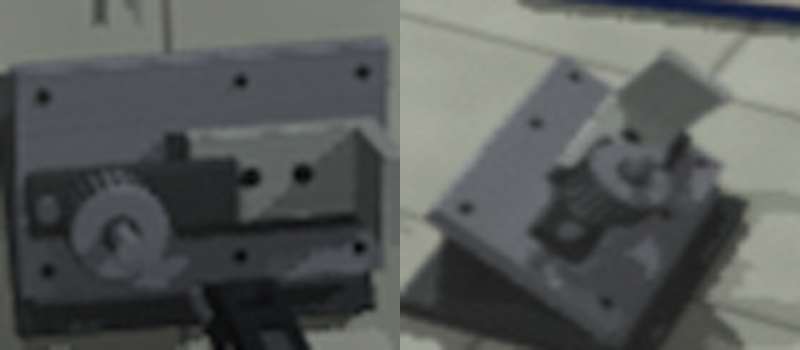

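The knob has dropped. Its top in the side crop moved from (645,160) to (630,175), matching the full 14 mm travel. The stud sticks out long, the strap is down on the flange, the bracket has not moved and the gripper is clear. Handing in.

```bash
python3 -c "
from workcell import ctrl
print(ctrl.finish_job())"
```

```text
the job is handed in; nothing more can be done
None
```

The bracket is seated against both stops and let go, the clamp knob is screwed to its hard stop, and the arm is clear. The job is handed in at about 40 s, with no pass/fail result returned.

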